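Break the lid stay and shut the wide instrument case

ROBOT

A 6-joint arm with a two-finger parallel gripper is mounted at the origin on the work surface. World frame = base frame: x ahead of the robot, y to its left, z up, the work surface at z = 0. Lengths are in mm, angles in rad, forces in N, time in s.
With the tool pointing down it reaches from about 350 to 850 mm from the base axis. Payload 8.1 kg.
Tool frame: the origin (TCP) lies midway between the tips of the shut fingers; the grasp point (between the pads) lies 19 mm behind it (robot.grasp_offset is the distance from the TCP to the grasp point, in mm); z points along the fingers, y is the line along which they close (so a half turn about z gives the same grasp; the last joint's range is limited). The gripper opens to 93 mm and grips with 3 to 60 N. Pads are 15 mm wide; open, the fingers measure 128 mm over their backs; the gripper's body (75 mm by 188 mm) begins 65 mm behind the grasp point.
Start: joints at [-1.414, 0.13, 1.488, -0, 1.523, -0.085], TCP at [143.691, -582.545, 218.635] pointing down, gripper open.
Joint ranges: [-2.96, 2.96], [-0.89, 2.26], [0.02, 2.5], [-1.34, 4.48], [0, 2.73], [-2.66, 2.66]. Speed limits (rad/s): [2.39, 2.39, 2.79, 3.14, 3.14, 3.14].

INTERFACE

Orientations are given as [roll, pitch, yaw] about the fixed x, y, z axes, in that order (R = Rz(yaw) Ry(pitch) Rx(roll)).
In Python, from plant import robot gives the robot as it stands.
- The arm moves only by the tool servo_tool, never from a script. Its argument "targets" is a list of rows, each a list of 5 numbers: the finger opening in mm, from 0 to 93, then the shift along the tool's x, y, z in units of 25 mm (1.0 is 25 mm), then the turn about the tool's z in units of 6 degrees (1.0 is 6 degrees). In form: [[fingers, tx, ty, tz, turn], ...]. A call has 1 to 5 rows; each row shifts and turns the commanded pose from where the row before left it, along the tool's axes as they then stand; what a row does not reach is not made up. A row lasts 1/12 s, in which the tool goes at most 41.7 mm and 7.16 degrees, less where a joint would pass 70% of its speed; a pose out of reach is approached as far as the arm can. A call is refused whole if a number of a shift passes 1 or a number of a turn 1, either way. A call with a gripper value outside its range is refused whole. The fingers move at their own pace and stop on an object; the grip force is fixed at half the most. Time passes only in rows, so rows that do not move let the fingers close. It gives the time, the measured TCP pose, the force, the opening and the grip force at its end, in the units of the state.
- robot.state(): the state, without advancing time (a new reading comes with each control period).
- robot.grab_frame(name): name is "scene" or "top"; returns a dict with "pixels" (384x512x3 uint8, red, green, blue), "camera_matrix" (3x3 intrinsics, pixels), "R" (3x3) and "t" (3): a world point X has camera coordinates R X + t. Camera axes: x right, y down, z forward; pixel columns grow to the right and rows downward; lengths in mm; the calibration is good to about 2 mm. A picture is of the moment at which its call begins. There is no depth.
- robot.close_job(): hands the job in; it is judged then, once.
Trained networks look in the newest picture that a camera, given by its name, has taken for a name from the list of things; names that differ only in an ending like _2 or _b are one class to them, and where a whole thing is asked for, a point or a joint stands for the part that bears it (a point fixed in the world has none). Each returns a list of dicts, best first, with "conf" (0 to 1); they miss things now and then, are a little off and sometimes report something else, mostly with a low value. They report only what shows in the picture. A call takes as long as a camera call.
- robot.look_for(camera, name): "rect" ([left, top, right, bottom] in pixels, round what is visible of it).
The state is a dict: "time_s": time; "qpos": joint angles; "dq": joint speeds; "joint_efforts": joint torques, N m; "tcp_pos": TCP position; "orientation": TCP orientation; "force": force on the tool from outside, world axes, zero at the start; "moment": the same for the moment, N m; "finger_gap": finger opening in mm; "grip_force": force on a finger pad.
Only numpy, scipy, OpenCV 4.12 (cv2) and the standard library are available. Lean on these libraries where they do the work, as an engineer would, in place of code of your own. Each camera call takes 0.05 s, during which the arm holds its last target. There are 200 camera calls.

TASK

Two instrument cases stand open on the lab bench, each lid propped by a folding stay. Shut the wider one: push the knee of its stay down from above until the stay folds, while the lid is still up, then lower the lid until it is fully shut, without slamming it. Leave the narrower case open.

Things in the scene. Friction and masses are not known exactly. Their poses are not given: they have to be found in the camera images.
- wide_case: Wider aluminium case, fixed: 200 mm deep (x), 220 wide (y), rim 120 high. Origin: centre of its underside; x from its latch front (robot side) to its hinge side, z up. Lid hinge along y at x 100, z 120 mm; lid plate 8 mm thick, 205 mm long from the hinge, as wide as the case. Stay on the +y side: lower link 94 mm from its wall pivot (x -80, z 110 mm) to the knee, upper link the same.
- wide_case_knee (a point): Middle of the finger bar at the stay's knee: round dark steel bar, 18 mm diameter, 66 mm long, pointing outward along the case's +y, 55 mm outside the wall, 167 mm over the bench. The stay is locked just past straight, knee up; push the bar down along its arc about the lower pivot (down and towards the hinge, under 15 N). Below 145 mm it is clearly broken; the lid comes down a little with it.
- wide_case_lid (a joint): Lid angle of the wide case, rad: 0 as it stands open (75 degrees above level), grows as it comes down, 1.31 fully shut. It cannot come down until the knee is broken. Stiff hinge: the lid stays where it is left; under 5 N on its outer (upper) face near the free edge moves it. The knee hangs beside the wall once shut.
- slim_case_lid (a joint): Lid angle of the narrower case, rad: 0 as it stands open, grows as it comes down. That case is 140 mm wide, otherwise alike (depth, height, lid, stay), also fixed. Leave it open.

How it is judged (in metres and radians):
On the way:
1. the knee of the wide case's stay is pushed down to below 145 mm over the bench while the lid is still up (not more than 0.6 rad lowered) (z of wide_case_knee in the frame of wide_case below 0.145 m and value of joint wide_case_lid below 0.6 rad), for 0.1 s.
At the end, for the whole second after the job is handed in: the wide case's lid is shut to within 0.1 rad and at rest, and the narrow case's lid still stands open (lowered by less than 0.17 rad) (value of joint wide_case_lid above 1.21 rad and velocity of joint wide_case_lid below 0.1 rad/s and value of joint slim_case_lid below 0.17 rad); the robot touches nothing.
It fails at once if the wide case's lid is slammed (faster than 3 rad/s) (velocity of joint wide_case_lid above 3 rad/s).
It fails at once if the narrow case's lid is lowered by more than 0.17 rad (value of joint slim_case_lid above 0.17 rad).
It also fails if it takes over 51 s, if anything falls off the work surface, if the arm or the gripper's body presses on something with over 40 N, if the wrist force passes 120 N, or if a joint passes its speed limit or range.

## Working session

There is one attempt and no reset: what is moved stays moved. The work goes in short steps, Python scripts to look and compute and a tool call to move; the robot and the scene stay as the last step left them, time stands still between calls to the robot, and variables do not carry over. Pictures are saved under pics/ and viewed, at most 10 in all, crops included, and the job is handed in when it is done.

Besides the shell and the picture viewer there is one more tool, called after "Request:" as a command line: name --pt "numbers of a row" for each row, then --argument value for the rest. servo_tool: Moves the arm, as the interface text tells. Its arguments: {"type":"object","properties":{"targets":{"type":"array","items":{"type":"array","items":{"type":"number"}}}},"required":["targets"]}

```bash
mkdir -p pics; cat > h.py <<'E'
import numpy as np, cv2
from plant import robot
def snap(c,f):
    g=robot.grab_frame(c); cv2.imwrite('pics/'+f,g['pixels'][:,:,::-1]); return g
def proj(g,X):
    X=np.atleast_2d(np.asarray(X,float)); c=X@np.array(g['R']).T+np.array(g['t']); p=c@np.array(g['camera_matrix']).T
    return p[:,:2]/p[:,2:]
def back(g,uv,z):
    R=np.array(g['R']);t=np.array(g['t']);C=-R.T@t
    d=R.T@np.linalg.solve(np.array(g['camera_matrix']),[uv[0],uv[1],1.]); return C+d*(z-C[2])/d[2]
E
python3 - <<'E'
from h import *
gs={c:snap(c,c+'0.png') for c in('scene','top')}
a=np.hstack([cv2.imread(f'pics/{c}0.png') for c in gs])
for c in gs:
    g=gs[c]; print(c,-np.array(g['R']).T@g['t'])
    for n in('wide_case','wide_case_knee','slim_case_lid','wide_case_lid'):
        print(n,[(np.round(d['rect']),round(d['conf'],2)) for d in robot.look_for(c,n)[:3]])
print(robot.state())
E
```

```text
scene [ 881.86597881 -535.90017355  716.44764245]
wide_case [(array([ 86., 146., 234., 354.]), 0.89)]
wide_case_knee []
slim_case_lid [(array([257.,  80., 303., 186.]), 0.78)]
wide_case_lid [(array([140., 145., 231., 322.]), 0.77)]
top [ 441.17300794   83.73121523 1057.5306623 ]
wide_case [(array([286., 169., 434., 266.]), 0.96)]
wide_case_knee [(array([288., 186., 318., 252.]), 0.57)]
slim_case_lid [(array([172., 173., 244., 184.]), 0.68)]
wide_case_lid [(array([308., 168., 434., 195.]), 0.68)]
{'time_s': 0.5, 'qpos': array([-1.41441749e+00,  1.30398725e-01,  1.48825440e+00, -1.76149748e-05,
        1.52301819e+00, -8.53878514e-02]), 'dq': array([-1.06430602e-03, -2.80778866e-03, -2.02819885e-05, -1.16750640e-03,
       -3.57542945e-04,  1.20147170e-03]), 'joint_efforts': array([ 5.00959941e-04, -5.59173775e+01, -4.91568410e+01,  7.66508770e-02,
        2.42159434e-02, -4.42469673e-05]), 'tcp_pos': array([ 143.6688708 , -582.51645319,  218.60607161]), 'orientation': array([-3.14151278e+00,  1.08219687e-05,  2.41767526e-01]), 'force': array([-0.12910066, -0.11367045, -0.13442608]), 'moment': array([-0.0552279 ,  0.01035868,  0.01246833]), 'grip_force': 0.0, 'finger_gap': 93.11262932838216}
```

View pics/scene0.png

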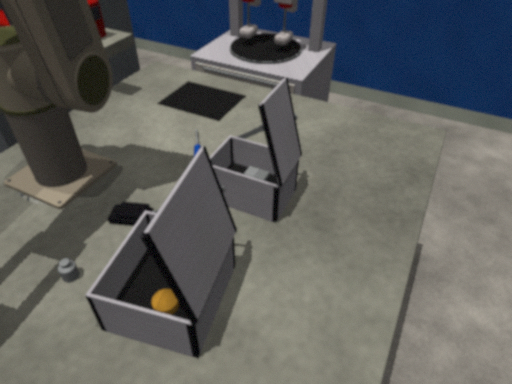

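View pics/top0.png

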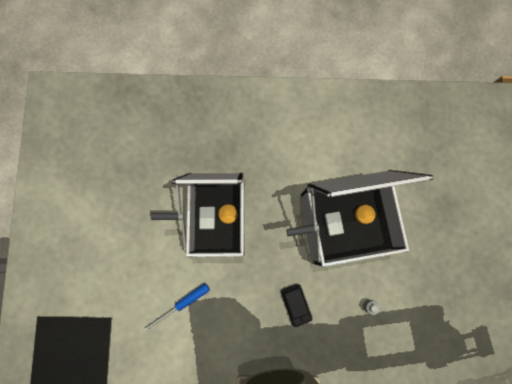

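The top view has the wide case on the right: front rim corners near (322,265) and (408,249), knee bar (288,233)–(316,229), lid free-edge corners (310,186) and (432,177). The slim case is on the left with its front corners at (187,255) and (243,255). I'll fit the pose of each.

```bash
cat >> h.py <<'E'
def tf(p,X):
    X=np.atleast_2d(np.asarray(X,float)); c,s=np.cos(p[2]),np.sin(p[2])
    return np.c_[p[0]+c*X[:,0]-s*X[:,1],p[1]+s*X[:,0]+c*X[:,1],X[:,2]]
def lidpt(a,r,y,h=8): # angle lowered a, distance r from hinge, outer-face offset h
    e=np.radians(75)-a
    return [100-r*np.cos(e)+h*np.sin(e),y,120+r*np.sin(e)+h*np.cos(e)]
E
python3 - <<'E'
from h import *
from scipy.optimize import least_squares
g=robot.grab_frame('top'); s=robot.grab_frame('scene')
im=g['pixels'][:,:,::-1].copy()
M=[[-100,110,120],[-100,-110,120],lidpt(0,205,110,8),lidpt(0,205,-110,8)]
uv=np.array([[322,265],[408,250],[308,187],[434,177]])
r=least_squares(lambda p:(proj(g,tf([p[0]*100,p[1]*100,p[2]],M))-uv).ravel(),[5,-.5,.1])
p=r.x*[100,100,1];print('wide',p,r.fun.round(1))
K=tf(p,[[-1,165,167]]);print('knee from uv',back(g,[301,231],167))
import math
# knee from geometry: near-straight stay, 94 from (-80,110), z 167
kx=-80+math.sqrt(94**2-57**2);print('kx',kx,tf(p,[[kx,165,167]]),proj(g,tf(p,[[kx,132,167],[kx,198,167]])))
print('scene',proj(s,tf(p,M)).round(0).tolist(),proj(s,tf(p,[[kx,165,167]])))
M2=[[-100,70,120],[-100,-70,120],lidpt(0,205,70,8),lidpt(0,205,-70,8)]
uv2=np.array([[187,255],[243,255],[173,184],[243,175]])
r=least_squares(lambda p:(proj(g,tf([p[0]*100,p[1]*100,p[2]],M2))-uv2).ravel(),[5,2,0.])
q=r.x*[100,100,1];print('slim',q,r.fun.round(1)); print('slim -y side',tf(q,[[-100,-70,120],[100,-70,120]]))
for P in (M,): 
  for u in proj(g,tf(p,P)): cv2.circle(im,tuple(int(round(v)) for v in u),2,(0,0,255),-1)
for u in proj(g,tf(p,[[kx,132,167],[kx,165,167],[kx,198,167],[100,110,120],[100,-110,120]])): cv2.circle(im,tuple(int(round(v)) for v in u),2,(0,255,0),-1)
cv2.imwrite('pics/fit.png',cv2.resize(im[150:290,130:450],None,fx=2.5,fy=2.5))
E
```

```text
wide [ 5.21238428e+02 -1.76735736e+02  1.76051882e-01] [-4.8 -0.7 -4.   0.  13.1  3.8 -6.1 -2.9]
knee from uv [482.27679485 -39.69473398 167.        ]
kx -5.253762636504575 [[487.16713669 -15.20632985 167.        ]] [[304.35660431 226.54656124]
 [276.98076292 230.93659507]]
scene [[150.0, 208.0], [90.0, 290.0], [210.0, 143.0], [150.0, 232.0]] [[198.16329546 183.69488461]]
slim [5.20430275e+02 1.67110091e+02 4.91761822e-02] [ 1.1  1.4  2.  -0.4 -1.3 -3.9 -1.1  3.1]
slim -y side [[423.99211068  92.27907784 120.        ]
 [623.75032972 102.11035067 120.        ]]
```

View pics/fit.png

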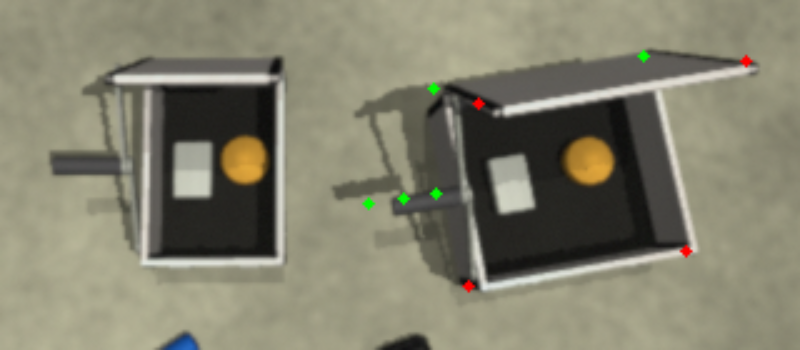

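The green and red marks show that I picked the wide lid's left free-edge corner wrongly. In the original image it is at (329.6,194.8), so I'll refit.

```bash
python3 - <<'E'
from h import *
from scipy.optimize import least_squares
g=robot.grab_frame('top'); s=robot.grab_frame('scene')
def fit(w,uv,x0):
    M=[[-100,w,120],[-100,-w,120],lidpt(0,205,w,4),lidpt(0,205,-w,4)]
    r=least_squares(lambda p:(proj(g,tf([p[0]*100,p[1]*100,p[2]],M))-uv).ravel(),x0)
    p=r.x*[100,100,1];print(p,r.fun.round(1));return p,M
p,M=fit(110,np.array([[323.2,266],[407.2,250],[329.6,194.8],[432.8,177.2]]),[5,-.5,.1])
q,_=fit(70,np.array([[187.2,255.6],[243.2,255.6],[173.2,181.2],[242.4,181.2]]),[5,2,0.])
kx=-80+(94**2-57**2)**.5
print('knee',tf(p,[[kx,165,167]]),proj(g,tf(p,[[kx,132,167],[kx,198,167]])).round(0).tolist())
print('scene',proj(s,tf(p,M)).round(0).tolist())
for n in (132,165,198): print(n,tf(p,[[kx,n,167]]))
print('slim bar',tf(q,[[kx,70+22,167],[kx,158,167],[100,-70,120],[-100,-70,120]]))
np.save('p.npy',p)
E
```

```text
[ 5.18763199e+02 -1.89024099e+02  1.86477656e-01] [-0.6 -0.2  2.   0.6 -2.2 -0.1  1.1 -0.4]
[5.20198350e+02 1.66982875e+02 1.68366515e-02] [-0.4  0.   0.5  0.1 -0.5 -0.2  0.4  0.1]
knee [[483.0097209  -27.85868422 167.        ]] [[310.0, 228.0], [282.0, 233.0]]
scene [[144.0, 211.0], [84.0, 296.0], [202.0, 146.0], [141.0, 238.0]]
132 [[489.12788044 -60.28657536 167.        ]]
165 [[483.0097209  -27.85868422 167.        ]]
198 [[476.89156137   4.56920692 167.        ]]
slim bar [[513.39643298 258.88138445 167.        ]
 [512.28526648 324.87203006 167.        ]
 [621.36268636  98.6763824  120.        ]
 [421.39103297  95.30921119 120.        ]]
```

Request:
servo_tool --pt "0 1 -1 -0.5 0" --pt "0 1 -1 -0.5 0" --pt "0 1 -1 -0.5 0" --pt "0 1 -1 0 0" --pt "0 1 -1 0 0"

```text
time_s: 1.12
tcp_pos: [235.9, -430.4, 257.4]
orientation: [3.139, -0.0, 0.241]
force: [0.9, 1.4, 0.0]
finger_gap: 64.6
grip_force: 0.0
```

Request:
servo_tool --pt "0 1 -1 0 0" --pt "0 1 -1 0 0" --pt "0 1 -1 0 0" --pt "0 1 -1 0 0" --pt "0 1 -1 0 0"

```text
time_s: 1.53
tcp_pos: [327.1, -278.5, 256.4]
orientation: [3.141, -0.0, 0.241]
force: [1.0, -1.1, 0.1]
finger_gap: 31.1
grip_force: 0.0
```

Request:
servo_tool --pt "0 1 -1 0 0" --pt "0 1 -1 0 0" --pt "0 1 -1 0 0" --pt "0 1 -1 0 0" --pt "0 1 -1 0 0"

```text
time_s: 1.95
tcp_pos: [418.7, -127.0, 256.5]
orientation: [3.141, -0.001, 0.242]
force: [-0.1, -0.1, -1.4]
finger_gap: 1.4
grip_force: 0.0
```

Request:
servo_tool --pt "0 0 0 0 -1" --pt "0 0 0 0 -1" --pt "0 0 0 0 -1" --pt "0 0 0 0 -1" --pt "0 0 0 0 -1"

```text
time_s: 2.37
tcp_pos: [418.1, -128.4, 256.3]
orientation: [3.141, -0.0, 0.771]
force: [-0.4, 0.1, 0.6]
finger_gap: 0.2
grip_force: 0.0
```

Request:
servo_tool --pt "0 0 0 0 -1" --pt "0 0 0 0 -1" --pt "0 0 0 0 -1" --pt "0 0 0 0 -1" --pt "0 0 0 0 -1"

```text
time_s: 2.78
tcp_pos: [418.0, -128.7, 256.3]
orientation: [3.141, 0.0, 1.294]
force: [-0.1, -0.3, 0.1]
finger_gap: 0.6
grip_force: 0.0
```

Request:
servo_tool --pt "0 0 0 0 -1" --pt "0 0 0 0 -1" --pt "0 0 0 0 -1" --pt "0 0 0 0 -1" --pt "0 0 0 0 -0.5"

```text
time_s: 3.2
tcp_pos: [418.0, -128.7, 256.3]
orientation: [3.141, 0.0, 1.766]
force: [0.4, -1.2, -1.0]
finger_gap: 0.0
grip_force: 0.0
```

Request:
servo_tool --pt "0 0.9 0.8 0 0" --pt "0 0.9 0.8 0 0" --pt "0 0.9 0.9 0 0" --pt "0 0.9 0.9 0 0" --pt "0 0 0 0.8 0"

```text
time_s: 3.62
tcp_pos: [488.6, -20.6, 240.0]
orientation: [3.134, 0.001, 1.763]
force: [1.2, -0.5, 1.0]
finger_gap: 0.4
grip_force: 0.0
```

```bash
python3 - <<'E'
from h import *
g=snap('top','t.png');s=snap('scene','s.png')
print(robot.state()['tcp_pos'])
a=cv2.resize(g['pixels'][160:280,220:440],None,fx=2.5,fy=2.5);b=cv2.resize(s['pixels'][60:360,60:320],None,fx=0.95,fy=1)
h=np.zeros((600,800,3),np.uint8);h[:300,:550]=a;h[300:,:b.shape[1]]=b
cv2.imwrite('pics/c1.png',h[:,:,::-1])
E
```

```text
[483.42585376 -23.00275927 233.4378622 ]
```

View pics/c1.png

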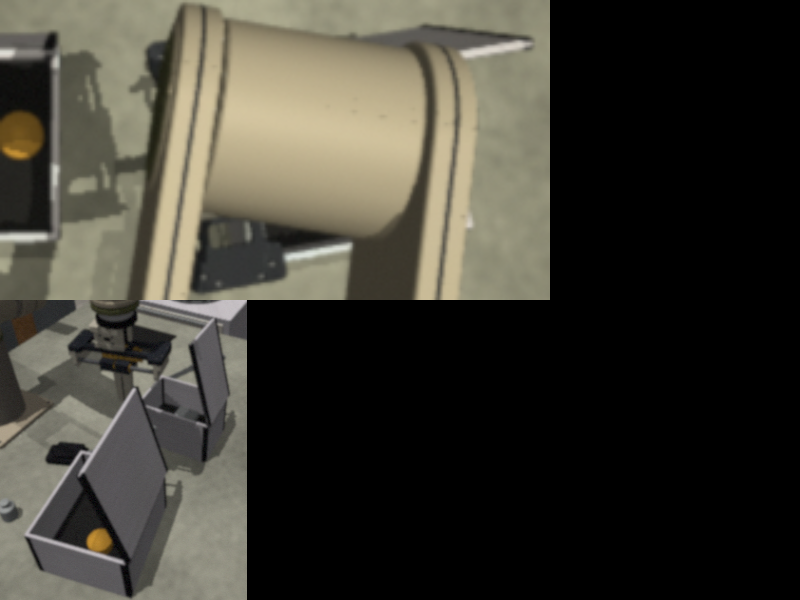

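The arm hides the bar from above. The scene view shows the gripper clear of both lids, so I'll descend and watch the force.

Request:
servo_tool --pt "0 0 0 0.7 0" --pt "0 0 0 0.7 0" --pt "0 0 0 0.4 0" --pt "0 0 0 0.2 0" --pt "0 0 0 0.2 0"

```text
time_s: 4.13
tcp_pos: [484.3, -24.8, 181.1]
orientation: [-3.141, 0.0, 1.759]
force: [0.3, 1.1, 0.3]
finger_gap: 0.3
grip_force: 0.0
```

Request:
servo_tool --pt "0 0 0 0.2 0" --pt "0 0 0 0.2 0" --pt "0 0 0 0 0"

```text
time_s: 4.38
tcp_pos: [484.3, -24.4, 170.7]
orientation: [-3.141, -0.0, 1.76]
force: [-0.5, 0.5, -0.9]
finger_gap: 0.6
grip_force: 0.0
```

Request:
servo_tool --pt "0 0 0 0.2 0" --pt "0 0 0 0.2 0" --pt "0 0 0 0 0"

```text
time_s: 4.63
tcp_pos: [484.5, -24.2, 160.5]
orientation: [-3.141, -0.0, 1.76]
force: [-0.3, -0.1, -0.9]
finger_gap: 0.5
grip_force: 0.2
```

```bash
python3 - <<'E'
from h import *
g=snap('top','t.png');s=snap('scene','s.png')
p=np.load('p.npy')
print(proj(s,[robot.state()['tcp_pos']]), proj(s,tf(p,[[-5,132,167],[-5,198,167]])))
for n in('wide_case_knee','wide_case_lid'): print([(c,np.round(d['rect']),d['conf']) for c in('top','scene') for d in robot.look_for(c,n)[:2]])
b=cv2.resize(s['pixels'][100:250,110:310],None,fx=4,fy=4,interpolation=cv2.INTER_CUBIC)
cv2.imwrite('pics/c2.png',b[:,:,::-1])
E
```

```text
[[194.93384876 187.91859361]] [[187.12756961 196.64680645]
 [199.24656308 177.08035598]]
[]
[('top', array([324., 170., 435., 187.]), 0.94), ('scene', array([140., 142., 234., 324.]), 0.87)]
```

View pics/c2.png

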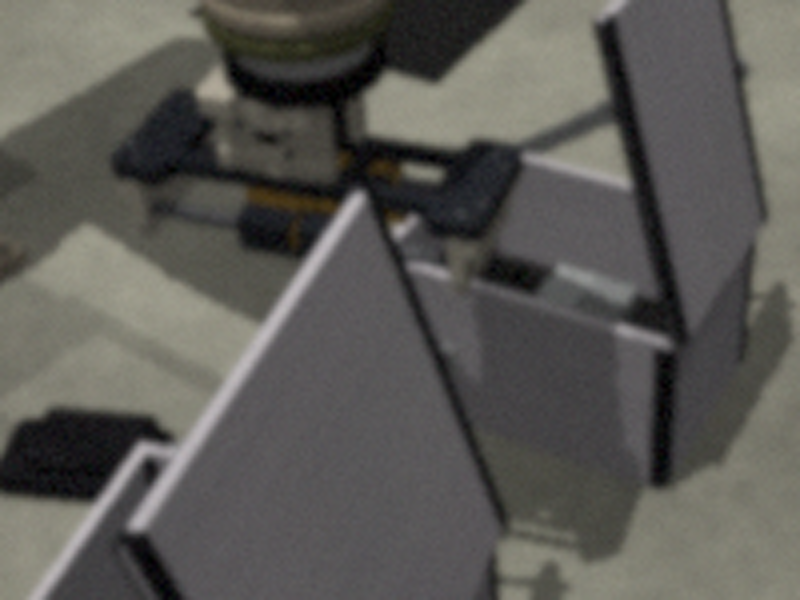

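```bash
python3 - <<'E'
from h import *
s=robot.grab_frame('scene'); p=np.load('p.npy')
for a in(0,.03,.06): print(a,proj(s,tf(p,[lidpt(a,205,110,4),lidpt(a,205,-110,4)])).round(1).tolist())
A=cv2.imread('pics/scene0.png',0);B=cv2.imread('pics/s.png',0)
for nm,(x,y,w,h) in dict(wide_edge=(142,200,40,45),wide_mid=(165,180,30,30),box=(85,280,110,60)).items():
    t=A[y:y+h,x:x+w];R=cv2.matchTemplate(B[y-12:y+h+12,x-12:x+w+12],t,cv2.TM_CCOEFF_NORMED)
    m=cv2.minMaxLoc(R);print(nm,m[1],np.array(m[3])-12)
st=robot.state();print(st['force'],st['tcp_pos'],st['moment'])
E
```

```text
0 [[202.4, 146.3], [141.0, 237.7]]
0.03 [[199.3, 146.5], [137.2, 237.5]]
0.06 [[196.2, 146.7], [133.5, 237.5]]
wide_edge 0.919724702835083 [-2  0]
wide_mid 0.9666720032691956 [ 0 -3]
box 0.9903799295425415 [0 0]
[-0.67648342 -0.59274616  0.36658809] [484.47272253 -24.26868482 161.1725277 ] [-0.00057238 -0.08611494 -0.01009851]
```

The lid edge has shifted about 2 px, which is roughly 0.025 rad. That means the bar was met and the stay is already breaking, with little force. I'll keep following the arc.

Request:
servo_tool --pt "0 0 0.1 0.2 0" --pt "0 0 0.1 0.2 0" --pt "0 0 0.1 0.2 0" --pt "0 0 0.1 0.2 0" --pt "0 0 0 0 0"

```text
time_s: 5.4
tcp_pos: [494.1, -22.3, 139.6]
orientation: [-3.14, -0.0, 1.76]
force: [0.8, 0.1, 0.5]
finger_gap: 0.3
grip_force: 0.0
```

Request:
servo_tool --pt "0 0 0 0.2 0" --pt "0 0 0 0.2 0" --pt "0 0 0 0.2 0" --pt "0 0 0 0 0" --pt "0 0 0 0 0"

```text
time_s: 5.82
tcp_pos: [493.2, -22.4, 125.1]
orientation: [-3.139, -0.001, 1.76]
force: [-1.1, 1.1, -0.8]
finger_gap: 0.4
grip_force: 0.0
```

```bash
python3 - <<'E'
from h import *
s=snap('scene','s2.png'); p=np.load('p.npy')
for a in(.1,.2,.3): print(a,proj(s,tf(p,[lidpt(a,205,110,4),lidpt(a,205,-110,4)])).round(1).tolist())
print([(np.round(d['rect']),d['conf']) for d in robot.look_for('scene','wide_case_lid')[:2]])
A=cv2.imread('pics/s.png',0);B=cv2.imread('pics/s2.png',0)
x,y,w,h=138,210,25,40
R=cv2.matchTemplate(B[y-15:y+h+15,x-45:x+w+15],A[y:y+h,x:x+w],cv2.TM_CCOEFF_NORMED)
m=cv2.minMaxLoc(R);print(m[1],np.array(m[3])-[45,15]);print(robot.state()['force'])
E
```

```text
0.1 [[192.2, 147.2], [128.7, 237.5]]
0.2 [[182.8, 149.1], [117.6, 238.4]]
0.3 [[174.2, 151.8], [107.7, 240.3]]
[(array([110., 149., 233., 323.]), 0.64)]
0.6682624220848083 [-22   9]
[-0.19665197  0.27180141  0.01977684]
```

The lid's left edge moved from u=140 to 110, which is about 0.28 rad lowered. That puts the knee at about 116 mm and the stay is folded. Next I'll lift, go behind the lid and press it down along its arc.

Request:
servo_tool --pt "0 0 0 -0.6 0" --pt "0 0 0 -1 0" --pt "0 0 0 -1 0" --pt "0 0 0 -1 0" --pt "0 0 0 -1 0"

```text
time_s: 6.33
tcp_pos: [493.6, -22.4, 241.9]
orientation: [-3.14, -0.0, 1.76]
force: [0.6, 0.1, 0.4]
finger_gap: 0.6
grip_force: 0.0
```

Request:
servo_tool --pt "0 0 0 -1 0" --pt "0 0 0 -1 0" --pt "0 0 0 -1 0" --pt "0 0 0 -1 0" --pt "0 0 0 -0.2 0"

```text
time_s: 6.75
tcp_pos: [495.3, -22.6, 350.8]
orientation: [3.136, 0.002, 1.76]
force: [-0.1, -0.8, 1.2]
finger_gap: 0.5
grip_force: 0.0
```

Request:
servo_tool --pt "0 0 0.8 0 0" --pt "0 0 0.8 0 0" --pt "0 0 0.8 0 0" --pt "0 -1 0 0 0" --pt "0 -1 0 0 0"

```text
time_s: 7.17
tcp_pos: [563.0, -59.5, 344.4]
orientation: [-3.139, -0.001, 1.763]
force: [0.2, 0.3, -0.8]
finger_gap: 0.4
grip_force: 0.0
```

Request:
servo_tool --pt "0 -1 0 0 0" --pt "0 -1 0 0 0" --pt "0 -1 0 0 0" --pt "0 -0.8 0 0 0" --pt "0 0 0 0 0"

```text
time_s: 7.58
tcp_pos: [580.0, -157.0, 344.0]
orientation: [-3.139, -0.0, 1.757]
force: [0.7, -0.5, -0.4]
finger_gap: 0.7
grip_force: 0.0
```

```bash
python3 - <<'E'
from h import *
s=snap('scene','s3.png');p=np.load('p.npy')
t=np.array(robot.state()['tcp_pos']);d=t[:2]-p[:2];c,n=np.cos(p[2]),np.sin(p[2])
print(c*d[0]+n*d[1],-n*d[0]+c*d[1],t[2])
print([(np.round(d['rect']),d['conf']) for d in robot.look_for('scene','wide_case_lid')[:2]])
for a in np.arange(.25,1.32,.132):
    q=lidpt(a,185,0,8); print(round(a,2),round(q[0]+17),round(q[2]))
b=cv2.resize(s['pixels'][60:360,60:320],None,fx=2,fy=2);cv2.imwrite('pics/c3.png',b[:,:,::-1])
E
```

```text
66.46371080843416 21.968323208859815 344.3361741108596
[(array([109., 150., 234., 322.]), 0.91)]
0.25 33 285
0.38 12 273
0.51 -7 258
0.65 -24 240
0.78 -38 221
0.91 -50 199
1.04 -59 177
1.17 -65 153
1.31 -68 129
```

View pics/c3.png

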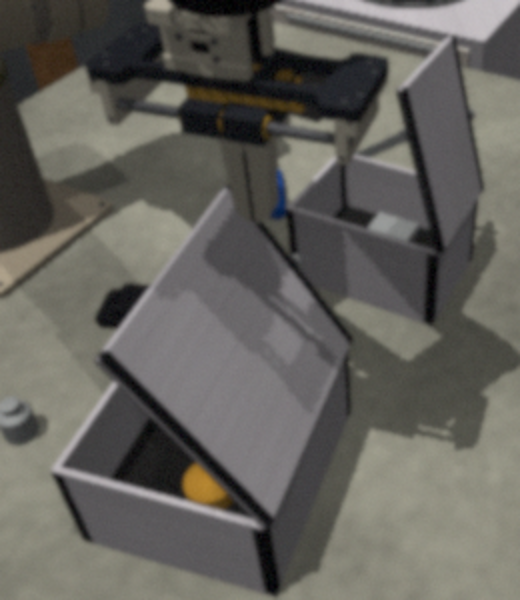

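```bash
python3 - <<'E'
from h import *
s=robot.grab_frame('scene');p=np.load('p.npy');t=np.array(robot.state()['tcp_pos'])
f=lambda X:((proj(s,X)-60)*2).round().tolist()
print('tcp',f([t]),'lid',f(tf(p,[lidpt(.28,205,110),lidpt(.28,205,-110),lidpt(.28,0,110),lidpt(.28,0,-110)])),'rim',f(tf(p,[[-100,-110,120],[100,-110,120]])))
print('start tcp check')
E
```

```text
tcp [[260.0, 210.0]] lid [[235.0, 181.0], [103.0, 359.0], [352.0, 339.0], [268.0, 530.0]] rim [[48.0, 472.0], [261.0, 531.0]]
start tcp check
```

Request:
servo_tool --pt "0 0 0 1 0" --pt "0 0 0 1 0" --pt "0 0 -0.5 0.4 0" --pt "0 0 -0.4 0 0" --pt "0 0 -0.4 0 0"

```text
time_s: 8.15
tcp_pos: [547.5, -157.8, 284.3]
orientation: [-3.139, -0.002, 1.762]
force: [-0.6, -0.2, 1.4]
finger_gap: 0.5
grip_force: 0.0
```

Request:
servo_tool --pt "0 0 -0.42 0.24 0" --pt "0 0 -0.42 0.24 0" --pt "0 0 -0.38 0.3 0" --pt "0 0 -0.38 0.3 0"

```text
time_s: 8.48
tcp_pos: [509.2, -165.9, 259.4]
orientation: [3.14, 0.0, 1.762]
force: [0.6, -0.4, 1.0]
finger_gap: 0.5
grip_force: 0.6
```

Request:
servo_tool --pt "0 0 -0.34 0.36 0" --pt "0 0 -0.34 0.36 0" --pt "0 0 -0.28 0.38 0" --pt "0 0 -0.28 0.38 0"

```text
time_s: 8.82
tcp_pos: [478.6, -171.8, 222.0]
orientation: [3.141, 0.0, 1.762]
force: [0.1, -1.1, 1.0]
finger_gap: 0.6
grip_force: 0.4
```

Request:
servo_tool --pt "0 0 -0.24 0.44 0" --pt "0 0 -0.24 0.44 0" --pt "0 0 -0.18 0.44 0" --pt "0 0 -0.18 0.44 0"

```text
time_s: 9.15
tcp_pos: [458.1, -176.0, 177.5]
orientation: [3.141, 0.0, 1.762]
force: [1.1, 0.8, 0.1]
finger_gap: 0.4
grip_force: 0.2
```

```bash
python3 - <<'E'
from h import *
s=snap('scene','s4.png');p=np.load('p.npy')
print([(np.round(d['rect']),d['conf']) for d in robot.look_for('scene','wide_case_lid')[:2]],robot.state()['tcp_pos'])
for a in(.7,.9,1.,1.1,1.31): print(a,proj(s,tf(p,[lidpt(a,205,110,4),lidpt(a,205,-110,4)])).round(1).tolist())
b=cv2.resize(s['pixels'][60:360,20:320],None,fx=2,fy=2);cv2.imwrite('pics/c4.png',b[:,:,::-1])
E
```

```text
[(array([ 81., 192., 234., 321.]), 0.63)] [ 456.70236391 -175.82299108  175.76002562]
0.7 [[149.3, 169.8], [81.6, 255.9]]
0.9 [[142.9, 181.9], [76.6, 267.2]]
1.0 [[141.3, 188.3], [76.0, 273.4]]
1.1 [[140.6, 195.0], [76.5, 279.9]]
1.31 [[142.0, 209.3], [81.0, 293.8]]
```

View pics/c4.png

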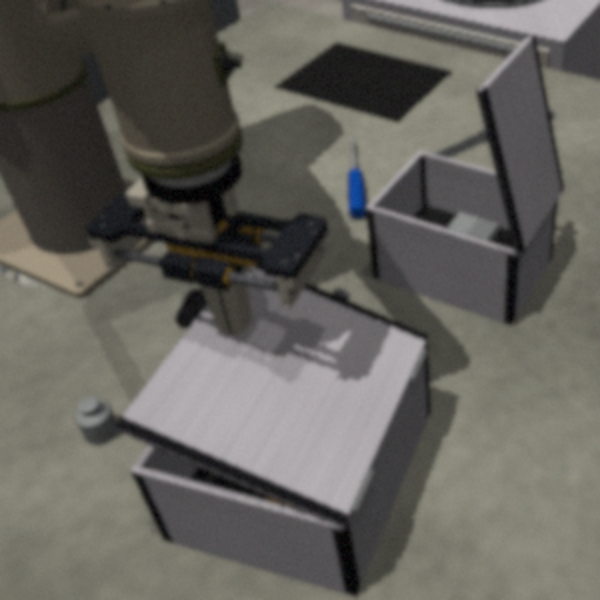

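The view shows the lid nearly down, with its free corner at crop (122,420), and the fingertip on its outer face. Slim case untouched. I'll finish the arc slowly.

Request:
servo_tool --pt "0 0 -0.12 0.45 0" --pt "0 0 -0.12 0.45 0" --pt "0 0 -0.06 0.35 0" --pt "0 0 0 0.3 0" --pt "0 0 0 0.2 0"

```text
time_s: 9.67
tcp_pos: [450.4, -178.1, 132.9]
orientation: [-3.14, -0.001, 1.76]
force: [0.4, 0.1, 0.8]
finger_gap: 0.4
grip_force: 0.0
```

Request:
servo_tool --pt "0 0 0 0.1 0" --pt "0 0 0 0 0"

```text
time_s: 9.83
tcp_pos: [450.7, -178.2, 131.1]
orientation: [-3.141, -0.001, 1.76]
force: [-1.2, -0.4, 0.1]
finger_gap: 0.8
grip_force: 0.0
```

Request:
servo_tool --pt "0 0 0 0.1 0" --pt "0 0 0 0.1 0" --pt "0 0 0 0 0"

```text
time_s: 10.08
tcp_pos: [451.5, -178.6, 128.2]
orientation: [3.14, 0.001, 1.76]
force: [-2.8, 2.1, 8.5]
finger_gap: 0.2
grip_force: 4.1
```

Request:
servo_tool --pt "0 0 0 0.08 0" --pt "0 0 0 0 0"

```text
time_s: 10.25
tcp_pos: [451.6, -178.7, 128.1]
orientation: [3.14, 0.001, 1.76]
force: [-10.4, 4.7, 23.3]
finger_gap: 0.6
grip_force: 11.6
```

A hard stop at z 128 means the lid is shut. I'll lift clear and check.

Request:
servo_tool --pt "0 0 0 -0.4 0" --pt "0 0 0 -1 0" --pt "0 0 0 -1 0" --pt "0 0 0 -1 0" --pt "0 0 0 0 0"

```text
time_s: 10.67
tcp_pos: [453.7, -179.7, 216.2]
orientation: [3.134, 0.006, 1.76]
force: [0.4, -0.2, 0.6]
finger_gap: 0.5
grip_force: 0.0
```

```bash
python3 - <<'E'
from h import *
s=snap('scene','s5.png')
print([(n,np.round(d['rect']),d['conf']) for n in('wide_case_lid','slim_case_lid') for d in robot.look_for('scene',n)[:1]],robot.state()['force'],robot.state()['tcp_pos'])
b=cv2.resize(s['pixels'][60:360,20:320],None,fx=2,fy=2);cv2.imwrite('pics/c5.png',b[:,:,::-1])
E
```

```text
[('wide_case_lid', array([ 83., 205., 231., 322.]), 0.62), ('slim_case_lid', array([258.,  76., 301., 188.]), 0.55)] [-0.0408772  0.6081363  0.2475888] [ 451.09202093 -178.41553105  209.87471519]
```

View pics/c5.png

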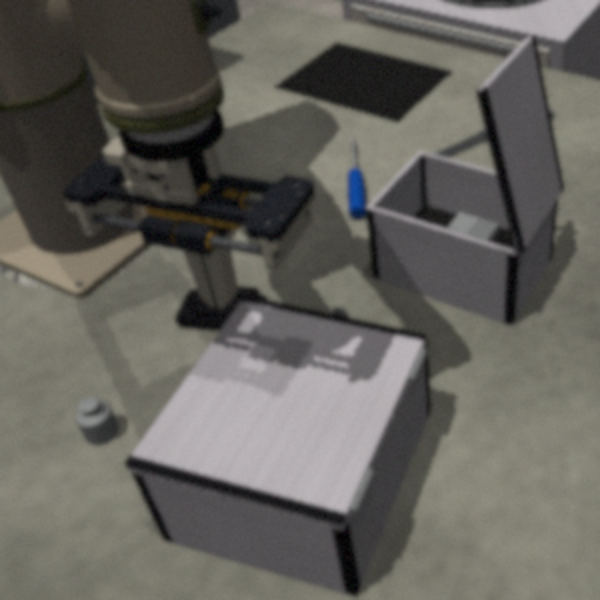

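The wide lid lies flat on its rim, with its front edge from crop (132,462) to (350,515). The slim lid is still open and the gripper is clear of everything.

```bash
python3 -c "
from plant import robot
print(robot.close_job())"
```

```text
the job is handed in; nothing more can be done
None
```

I folded the wide case's stay first and then shut its lid gently. The slim case is still open, and I handed the job in after about 11 s of robot time; no verdict came back.

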